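# Wedge the welding jig level

### The job

On the welding bench, the aluminium leaf of the blue hinged jig hangs low at its free edge. Take the yellow wedge and push it, thin end first and squarely, under the middle of that free edge until the leaf sits level on the wedge's flat top, then let go and leave it there. Leave the blue wedge, which is too low, where it lies.

Things in the scene. Friction and masses are not known exactly. Their poses are not given: they have to be found in the camera images.
- wedge_grip (a point): Centre of the grip block of the loose yellow wedge (0.25 kg, lying flat), 21 mm above its underside. x: along the wedge to its thin end, y: across, z: up. Wedge 145 x 32 mm. Along x: grip block -20 to +20 mm, 42 mm high, 32 wide; flat top, 24 mm high, +20 to +55 mm; taper from 24 down to 3 mm high, ending at +125 mm.
- low_wedge_grip (a point): Centre of the grip block of the loose blue wedge, 15 mm above its underside; length, width and axes as the yellow one, but grip block 30 mm and flat top only 13 mm high. To be left alone.
- mouth (a point): Point on the bench (height 0) right below the middle of the free edge of the level leaf; the jig is fixed. x: under the leaf towards the hinge, square to the edge (the way to push the wedge); y: along the edge; z: up. The way in between the blue side rails is 116 mm wide (58 mm either side), over bare bench; nothing stands in front of it.
- leaf_edge (a point): Middle of the underside of the free edge of the jig's aluminium leaf (150 mm wide, 10 thick, 0.8 kg with the tubes clamped on it): 8 mm above the bench at the start, 24 mm when level. x, y as the mouth's and z up when level. The leaf turns freely on a hinge 170 mm behind this edge, at first 0.095 rad below level; tubes and clamps begin 70 mm behind the edge and rise to 65 mm above the bench.
There are look-alikes about, which are no part of the job. There is more than one size of the part that bears wedge_grip; the job needs the smallest.

How it is judged (in metres and radians):
At the end, for the whole second after the job is handed in: The leaf is level within 0.02 rad (about 1.1 degrees); the yellow wedge lies flat with its thin end under the leaf, its grip block's centre 5 to 75 mm in front of the free edge, within 30 mm of the middle of the edge and square to it within 15 degrees (0.26 rad) (angle between leaf_edge's own z axis and vertical below 0.02 rad and x of wedge_grip in the frame of mouth between -0.075 and -0.005 m and y of wedge_grip in the frame of mouth between -0.03 and 0.03 m and angle between the x axis of wedge_grip and the x axis of mouth, either way round below 0.26 rad and angle between wedge_grip's own z axis and vertical below 0.1 rad); the robot touches nothing.
It fails at once if the blue wedge is moved by more than 30 mm (distance of low_wedge_grip from where it was at the start of the episode above 0.03 m).
It also fails if it takes over 38 s, if anything falls off the work surface, if the arm or the gripper's body presses on something with over 40 N, if the wrist force passes 120 N, or if a joint passes its speed limit or range.

### The arm

A 6-joint arm with a two-finger parallel gripper is mounted at the origin on the work surface. World frame = base frame: x ahead of the robot, y to its left, z up, the work surface at z = 0. Lengths are in m, angles in degrees, forces in N, time in s.
With the tool pointing down it reaches from about 0.3 to 0.75 m from the base axis. Payload 8.5 kg.
Tool frame: the origin (TCP) lies at the very end of the fingers, on their centre line; the grasp point (between the pads) lies env.pinch_z behind it (env.pinch_z is the distance from the TCP to the grasp point, in m); z points along the fingers, y is the line along which they close (so a half turn about z gives the same grasp; the last joint's range is limited). The gripper opens to 85 mm and grips with 20 to 120 N. Pads are 22 mm wide; open, the fingers measure 114 mm over their backs; the gripper's body (76 mm by 85 mm) begins 54 mm behind the grasp point. The pads swing forward as they close: fully open they stand 13 mm farther back than shut.
Start: joints at [51.091, 21.807, 74.336, -0, 83.858, -12.336], TCP at [0.246, 0.492, 0.231] pointing down, gripper open.
Joint ranges: [-178.18, 178.18], [-50.72, 133.34], [12.68, 142.11], [-81.47, 261.47], [9.98, 163.14], [-165.26, 165.26]. Speed limits (degrees/s): [136.94, 136.94, 180, 180, 180, 180].

### API

Orientations are given as a 3x3 rotation matrix whose columns are the frame's x, y, z axes.
In Python, from rig import telemetry, get_image, env gives the robot as it stands. The module is installed in compiled form; this text tells all that it offers.
- The arm moves only by the tool apply_moves, never from a script. Its argument "series" is a list of rows, each a list of 7 numbers: the shift along the tool's x, y, z in mm, then the turn, a rotation vector about the tool's x, y, z in degrees, then the opening, from 0 (shut) to 1 (fully open). A call has 1 to 12 rows; each row shifts and turns the commanded pose from where the row before left it, along the tool's axes as they then stand; what a row does not reach is not made up. A row lasts 1/8 s, in which the tool goes at most 62.5 mm and 10.7 degrees, less where a joint would pass 70% of its speed; a pose out of reach is approached as far as the arm can. A call with a gripper value outside its range is refused whole. The fingers move at their own pace and stop on an object; "grip_force" is the grip in N (left out, the last holds). Time passes only in rows, so rows that do not move let the fingers close. It gives the time, the measured TCP pose, the force, the opening and the grip force at its end, in the units of the state.
- telemetry.observe(): the state, without advancing time (a new reading comes with each control period).
- get_image(name): name is "side" or "top" or "wrist"; returns a dict with "frame" (384x512x3 uint8, red, green, blue), "z_map" (384x512 float32, m along the optical axis (not along the pixel's ray), 0 where there is no reading), "vertical_fov" (degrees; the focal length in pixels is half the picture's height over the tangent of half this angle, whatever the lens; pixels are square), "cx", "cy" (the principal point, pixels), "eye" and "attitude" of the camera in the world; the wrist camera has in their place "mount" (4x4, takes a point from camera to tool coordinates, whose origin is the TCP and whose axes are the flange's). Camera axes: x right, y up, looking along -z (the intrinsics and any distortion apply to the point x, -y, -z); pixel columns grow to the right and rows downward; lengths in m; the calibration is good to about 2 mm. A picture is of the moment at which its call begins: read the wrist's pose just before it.
- env.close_job(): hands the job in; it is judged then, once.
The state is a dict: "time_s": time; "q": joint angles; "qvel": joint speeds; "joint_efforts": joint torques, N m; "position": TCP position; "tool_rot": TCP orientation; "ft_force": force on the tool from outside, world axes, zero at the start; "wrist_torque": the same for the moment, N m; "grip_width": finger opening in m; "gripper_force": force on a finger pad.
Only numpy, scipy, OpenCV 4.12 (cv2) and the standard library are available. Lean on these libraries where they do the work, as an engineer would, in place of code of your own. Each camera call takes 0.05 s, during which the arm holds its last target. There are 200 camera calls.

## Working session

There is one attempt and no reset: what is moved stays moved. The work goes in short steps, Python scripts to look and compute and a tool call to move; the robot and the scene stay as the last step left them, time stands still between calls to the robot, and variables do not carry over. Pictures are saved under pics/ and viewed, at most 10 in all, crops included, and the job is handed in when it is done.

Besides the shell and the picture viewer there is one more tool, called after "Emit:" by a JSON object that holds its "api" and its "payload", one argument or row to a line. apply_moves: Moves the arm, as the interface text tells. Its arguments: {"type":"object","properties":{"series":{"type":"array"},"grip_force":{"type":"number"}},"required":["series"]}

```bash
mkdir -p pics
cat > h.py <<'E'
import numpy as np, cv2
from rig import telemetry, get_image, env
def grab(n):
    s=telemetry.observe(); d=get_image(n)
    if n=="wrist":
        T=np.eye(4);T[:3,:3]=np.array(s["tool_rot"]);T[:3,3]=s["position"]
        M=T@np.array(d["mount"])
    else:
        M=np.eye(4);M[:3,:3]=np.array(d["attitude"]);M[:3,3]=d["eye"]
    d["M"]=M; d["f"]=d["frame"].shape[0]/2/np.tan(np.radians(d["vertical_fov"])/2)
    return d
def cloud(d):
    z=d["z_map"];v,u=np.mgrid[:z.shape[0],:z.shape[1]]
    p=np.stack([(u-d["cx"])*z/d["f"],-(v-d["cy"])*z/d["f"],-z],-1)
    return p@d["M"][:3,:3].T+d["M"][:3,3]
def save(d,n): cv2.imwrite("pics/"+n,d["frame"][:,:,::-1])
E
python3 - <<'E'
from h import *
for n in("top","side"):
    d=grab(n);save(d,n+"1.png");P=cloud(d);np.save(n+".npy",P);np.save(n+"_f.npy",d["frame"])
    print({k:v for k,v in d.items() if k not in("frame","z_map","M")})
s=telemetry.observe();print(s,env.pinch_z)
E
```

```text
{'vertical_fov': 46.77642277458475, 'cx': 250.72930063426747, 'cy': 196.7620901285167, 'eye': array([ 0.45710318, -0.00802724,  1.14703481]), 'attitude': array([[ 7.22630365e-03,  9.98495331e-01, -5.43585817e-02],
       [-9.99973100e-01,  7.28393197e-03,  8.62104754e-04],
       [ 1.25675178e-03,  5.43508897e-02,  9.98521107e-01]]), 'f': np.float64(443.93639976603544)}
{'vertical_fov': 57.488590717494404, 'cx': 259.8264480210006, 'cy': 194.323294378057, 'eye': array([ 0.37897749, -0.6267878 ,  0.44843496]), 'attitude': array([[ 0.98582529,  0.09068286, -0.14115638],
       [-0.1677681 ,  0.54053977, -0.82442139],
       [ 0.00153975,  0.83641699,  0.54809147]]), 'f': np.float64(350.05243205004814)}
{'time_s': 0.1, 'q': array([ 5.10933300e+01,  2.18380827e+01,  7.43775995e+01, -7.93639823e-04,
        8.38580581e+01, -1.23353435e+01]), 'qvel': array([ 0.00203765, -0.10441289, -0.03464009,  0.08519084, -0.03807641,
       -0.04985248]), 'joint_efforts': array([ 3.85505642e-03, -4.49217725e+01, -2.31653774e+01, -2.29878879e-04,
        3.72018680e-03, -1.15868659e-05]), 'position': array([0.24586242, 0.49170835, 0.23078114]), 'tool_rot': array([[-8.94378768e-01,  4.47309718e-01, -7.97594156e-04],
       [ 4.47310352e-01,  8.94378236e-01, -1.01016210e-03],
       [ 2.61495530e-04, -1.26023966e-03, -9.99999172e-01]]), 'ft_force': array([ 0.44606409, -0.35107757,  0.13820456]), 'wrist_torque': array([ 0.01007913, -0.01422252, -0.02148143]), 'gripper_force': 0.0, 'grip_width': 0.08509180138760673} 0.0187
```

View pics/top1.png

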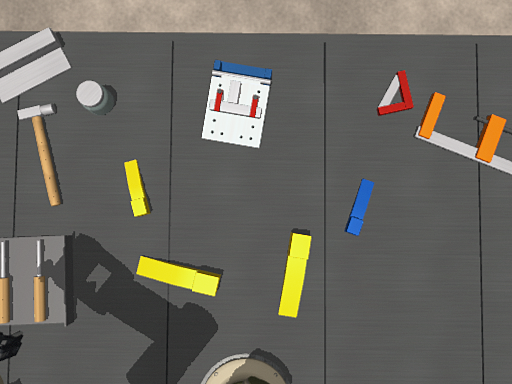

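View pics/side1.png

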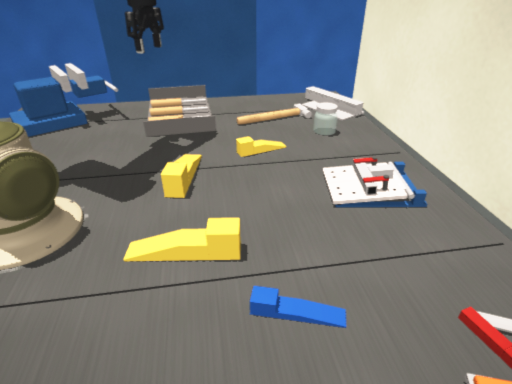

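The top view shows the smallest yellow wedge at about (137,188), with its grip block at the lower end (141,208). The jig leaf is at (235,110), its free edge running from (203,137) to (260,148). The blue wedge is at (360,207), well away from both.

Run:
```python
from h import *
P=np.load("top.npy");f=np.load("top_f.npy").astype(int)
r,g,b=f[...,0],f[...,1],f[...,2]
y=(r>150)&(g>130)&(b<90)
n,L,st,c=cv2.connectedComponentsWithStats(y.astype(np.uint8))
for i in range(1,n):
    if st[i,4]<100: continue
    Q=P[L==i];Q=Q[Q[:,2]>0.002];print(c[i],st[i,4],"zmax",np.percentile(Q[:,2],[50,95]),end=" ")
    rect=cv2.minAreaRect(Q[:,:2].astype(np.float32)*1000);print(rect)
    B=Q[Q[:,2]>np.percentile(Q[:,2],97)*0.85]
    print(" block",len(B),B.mean(0),cv2.minAreaRect(B[:,:2].astype(np.float32)*1000))
w=(f.min(-1)>170);n,L,st,c=cv2.connectedComponentsWithStats(w.astype(np.uint8))
for i in range(1,n):
    if st[i,4]>300 and 190<c[i][0]<280:
        Q=P[L==i];Q=Q[Q[:,2]<0.045];print("leaf",c[i],st[i,4],cv2.minAreaRect(Q[:,:2].astype(np.float32)*1000))
        m=L==i
        pts=[]
        for u in range(204,262):
            v=np.where(m[:,u])[0]
            if len(v): pts.append(P[v.max()-1,u])
        pts=np.array(pts);print(pts[::6].round(4))
        k=slice(4,-4);a=cv2.fitLine(pts[k,:2].astype(np.float32),cv2.DIST_HUBER,0,.01,.01).ravel();print(a)
bl=(b>100)&(r<80)&(b>g*1.2);n,L,st,c=cv2.connectedComponentsWithStats(bl.astype(np.uint8))
for i in range(1,n):
    if st[i,4]>60: print("blue",c[i],st[i,4],cv2.minAreaRect(P[L==i][:,:2].astype(np.float32)*1000))
```

```text
[432.07522124 114.7920354 ] 452 zmax [0.02964909 0.03318399] ((591.648193359375, -272.3707275390625), (81.99143981933594, 587.5345458984375), 34.91951370239258)
 block 316 [ 0.72862339 -0.46651335  0.0377861 ] ((591.648193359375, -272.3707275390625), (81.99143981933594, 587.5345458984375), 34.91951370239258)
[491.02711324 137.76874003] 627 zmax [0.02969213 0.03309155] ((552.2379150390625, -346.9671630859375), (104.77024841308594, 696.2376098632812), 24.23624038696289)
 block 463 [ 0.6710878  -0.61532269  0.03547072] ((553.0723266601562, -346.37677001953125), (99.30152893066406, 696.3483276367188), 23.951251983642578)
[134.79472954 187.70041609] 721 zmax [0.02426041 0.04602717] ((485.91632080078125, 179.2113037109375), (358.0962219238281, 123.77781677246094), 62.183719635009766)
 block 206 [0.49039349 0.26786367 0.05494353] ((485.23797607421875, 140.15896606445312), (298.54620361328125, 43.2783317565918), 87.4980697631836)
[294.437382   274.87791064] 1589 zmax [0.035141   0.06501659] ((350.0645751953125, -109.60106658935547), (264.7093505859375, 130.48733520507812), 17.25861930847168)
[... 497 characters left out ...]
61 ((743.3736572265625, 31.830345153808594), (149.39443969726562, 174.79156494140625), 80.71141815185547)
[[ 0.6731  0.1116  0.0216]
 [ 0.6715  0.0967  0.0171]
 [ 0.6684  0.081   0.0207]
 [ 0.666   0.0656  0.0203]
 [ 0.6608  0.0502  0.0211]
 [ 0.6584  0.0348  0.0206]
 [ 0.656   0.0194  0.0205]
 [ 0.6536  0.0041  0.02  ]
 [ 0.6517 -0.0113  0.0167]
 [ 0.6481 -0.0266  0.023 ]]
[0.16385631 0.9864842  0.6596694  0.03458377]
blue [242.7822736   68.80732177] 519 ((667.0645141601562, 38.55615997314453), (147.20333862304688, 404.16107177734375), 82.49677276611328)
blue [359.94535519 206.76912568] 732 ((456.36468505859375, -188.44947814941406), (132.955322265625, 335.4606628417969), 21.38570785522461)
```

Run:
```python
from h import *
P=np.load("top.npy");f=np.load("top_f.npy").astype(int)
r,g,b=f[...,0],f[...,1],f[...,2]
y=(r>150)&(g>130)&(b<90)
n,L,st,c=cv2.connectedComponentsWithStats(y.astype(np.uint8))
i=L[188,136]
Q=P[L==i];Q=Q[(Q[:,2]>0.003)&(Q[:,2]<.05)&(abs(Q[:,0]-.52)<.15)&(abs(Q[:,1]-.25)<.1)]
print(cv2.minAreaRect(Q[:,:2].astype(np.float32)*1000))
B=Q[Q[:,2]>.034];print(len(B),B.mean(0),cv2.minAreaRect(B[:,:2].astype(np.float32)*1000))
F=Q[(Q[:,2]>.003)];print(cv2.fitLine(F[:,:2].astype(np.float32),cv2.DIST_HUBER,0,.01,.01).ravel())
m=get_image("wrist");print(m["mount"])
```

```text
((540.4782104492188, 287.8105773925781), (144.797119140625, 39.07667541503906), 16.185190200805664)
206 [0.49053963 0.27038154 0.04396619] ((490.9658203125, 270.5106201171875), (39.87371063232422, 32.73421859741211), 14.476848602294922)
[0.96215594 0.2724994  0.5394967  0.28447416]
[[ 7.47540709e-04  9.63825222e-01  2.66534018e-01  6.64362576e-02]
 [ 9.99999687e-01 -6.50977989e-04 -4.50642178e-04  7.05127453e-04]
 [-2.60832518e-04  2.66534271e-01 -9.63825406e-01 -1.42508052e-01]
 [ 0.00000000e+00  0.00000000e+00  0.00000000e+00  1.00000000e+00]]
```

Emit:
{"api": "apply_moves", "payload": {
  "series": [
    [-45,-12.6,10,0,0,0,1],
    [-45,-12.6,10,0,0,0,1],
    [-45,-12.6,10,0,0,0,1],
    [-45,-12.6,10,0,0,0,1],
    [-45,-12.6,10,0,0,0,1],
    [-45,-12.6,10,0,0,0,1],
    [-45,-12.6,10,0,0,0,1],
    [0,0,0,0,0,-8.5,1],
    [0,0,0,0,0,-8.5,1],
    [0,0,0,0,0,-8.5,1],
    [0,0,0,0,0,-8.5,1],
    [0,0,0,0,0,-8.5,1]
  ],
  "grip_force": 40
}}

```text
time_s: 1.65
position: [0.4882, 0.272, 0.1611]
tool_rot: [[-0.96, -0.279, -0.001], [-0.279, 0.96, -0.0], [0.001, -0.0, -1.0]]
ft_force: [0.3, 0.2, 0.1]
grip_width: 0.0856
gripper_force: 0.0
```

Run:
```python
from h import *
d=grab("wrist");save(d,"w1.png");P=cloud(d);f=d["frame"].astype(int)
r,g,b=f[...,0],f[...,1],f[...,2]
y=((r>150)&(g>130)&(b<90)).astype(np.uint8)
n,L,st,c=cv2.connectedComponentsWithStats(y)
i=1+np.argmax(st[1:,4]);Q=P[L==i];Q=Q[(Q[:,2]>.003)&(Q[:,2]<.05)]
print(len(Q),cv2.minAreaRect(Q[:,:2].astype(np.float32)*1000))
for lo,hi in((.038,.048),(.0215,.027)):
    B=Q[(Q[:,2]>lo)&(Q[:,2]<hi)];print(len(B),B.mean(0),[np.percentile(B[:,k],[1,99]) for k in(0,1)],cv2.minAreaRect(B[:,:2].astype(np.float32)*1000))
s=telemetry.observe();print(s["position"],s["tool_rot"])
```

```text
4576 ((332.39910888671875, 217.38198852539062), (121.17989349365234, 46.82389450073242), 77.6653823852539)<stdin>:9: RuntimeWarning: Mean of empty slice.
  ret = um.true_divide(
Traceback (most recent call last):
IndexError: index -1 is out of bounds for axis 0 with size 0
```

View pics/w1.png

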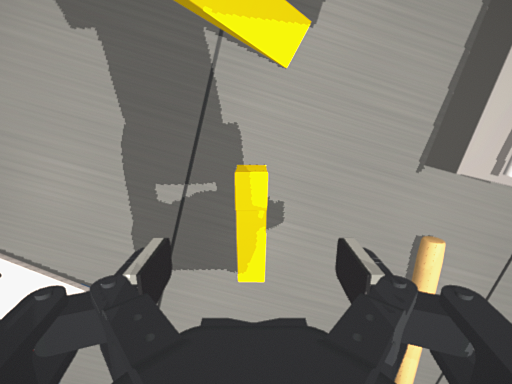

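The wrist view shows the small wedge upright at column 252: grip block rows 165–210, thin end at row 282. It lies between the fingers, and the bigger yellow wedge is at the top. My script picked the bigger one, so I'll select the right blob and cast rays.

Run:
```python
from h import *
d=grab("wrist");P=cloud(d);f=d["frame"].astype(int)
r,g,b=f[...,0],f[...,1],f[...,2]
y=((r>110)&(g>100)&(b<90)).astype(np.uint8)
n,L,st,c=cv2.connectedComponentsWithStats(y)
i=L[225,252];Q=P[L==i];print(st[i]);Q=Q[(Q[:,2]>.0)&(Q[:,2]<.055)]
print(len(Q),cv2.minAreaRect(Q[:,:2].astype(np.float32)*1000),np.percentile(Q[:,2],[1,10,30,50,70,90,99]))
for lo,hi in((.034,.05),(.003,.03)):
    B=Q[(Q[:,2]>lo)&(Q[:,2]<hi)]
    if len(B): print(len(B),B.mean(0),cv2.minAreaRect(B[:,:2].astype(np.float32)*1000))
s=telemetry.observe();print(s["position"],s["tool_rot"])
```

```text
[ 234  164   34  118 3556]
3490 ((542.8653564453125, 284.74871826171875), (146.95584106445312, 37.99899673461914), 16.21865463256836) [0.00208753 0.00836499 0.01914104 0.0238786  0.04114689 0.04221669
 0.04302787]
1309 [0.49045231 0.27004368 0.04165497] ((491.317138671875, 270.6272277832031), (40.06999206542969, 31.73455238342285), 15.618824005126953)
2111 [0.55287014 0.28796961 0.01772887] ((541.8216552734375, 284.7707214355469), (145.00721740722656, 31.95686912536621), 15.896069526672363)
[0.48819693 0.27205036 0.16107423] [[-9.61339722e-01 -2.75364592e-01 -5.29452170e-04]
 [-2.75364550e-01  9.61339868e-01 -1.52560040e-04]
 [ 5.50993112e-04 -8.69667955e-07 -9.99999848e-01]]
```

Emit:
{"api": "apply_moves", "payload": {
  "series": [
    [-2.5,-2,35,0,0,0,1],
    [0,0,40,0,0,0,1],
    [0,0,40,0,0,0,1],
    [0,0,25,0,0,0,1],
    [0,0,15,0,0,0,1],
    [0,0,0,0,0,0,1],
    [0,0,0,0,0,0,0.2],
    [0,0,0,0,0,0,0.2],
    [0,0,0,0,0,0,0.2],
    [0,0,0,0,0,0,0.2],
    [0,0,0,0,0,0,0.2],
    [0,0,0,0,0,0,0.2]
  ],
  "grip_force": 50
}}

```text
time_s: 3.25
position: [0.4916, 0.2709, 0.0071]
tool_rot: [[-0.962, -0.274, 0.001], [-0.274, 0.962, 0.0], [-0.001, -0.0, -1.0]]
ft_force: [-0.7, -0.7, 5.6]
grip_width: 0.0316
gripper_force: 51.0
```

Emit:
{"api": "apply_moves", "payload": {
  "series": [
    [0,0,-25,0,0,0,0.2],
    [0,0,-25,0,0,0,0.2],
    [7.9,-32.7,0,0,0,0,0.2],
    [7.9,-32.7,0,0,0,0,0.2],
    [7.9,-32.7,0,0,0,0,0.2],
    [7.9,-32.7,0,0,0,0,0.2],
    [7.9,-32.7,0,0,0,0,0.2],
    [7.9,-32.7,0,0,0,0,0.2],
    [0,0,0,0,0,8.5,0.2],
    [0,0,0,0,0,8.5,0.2],
    [0,0,0,0,0,8.5,0.2],
    [0,0,0,0,0,0,0.2]
  ]
}}

```text
time_s: 4.75
position: [0.4992, 0.0692, 0.056]
tool_rot: [[-0.986, 0.165, -0.001], [0.165, 0.986, 0.0], [0.001, -0.0, -1.0]]
ft_force: [0.3, 0.1, -3.1]
grip_width: 0.0316
gripper_force: 50.6
```

Run:
```python
from h import *
s=telemetry.observe();print(s["position"],s["tool_rot"],s["grip_width"],s["ft_force"])
d=grab("top");save(d,"top2.png");P=cloud(d);f=d["frame"].astype(int)
cv2.imwrite("pics/top2c.png",cv2.resize(d["frame"][50:260,150:330,::-1],None,fx=2.8,fy=2.8,interpolation=cv2.INTER_NEAREST))
w=(f.min(-1)>150);n,L,st,c=cv2.connectedComponentsWithStats(w.astype(np.uint8));i=L[120,215];m=L==i
# leaf front edge: left/right corners in image -> rays onto top plane z=.018 using depth near edge
for u in (204,208,212,250,254,258,259,260,261,262):
    v=np.where(m[:,u])[0]
    if len(v): print(u,v.max(),P[v.max()-1,u].round(4))
```

```text
[0.49916139 0.06918902 0.05603845] [[-9.86278508e-01  1.65087027e-01 -9.88691062e-04]
 [ 1.65087015e-01  9.86279001e-01  9.40577567e-05]
 [ 9.90652949e-04 -7.04529123e-05 -9.99999507e-01]] 0.031633664296723596 [ 0.30394653  0.14718402 -3.07222462]
204 379 [0.2848 0.0413 0.6502]
208 380 [0.2841 0.0369 0.6511]
212 380 [0.2848 0.0323 0.653 ]
250 383 [ 0.0693 -0.0104  0.0539]
254 383 [ 0.0675 -0.0201  0.0487]
258 383 [ 0.0612 -0.0302  0.0307]
259 383 [ 0.0616 -0.0326  0.0317]
260 383 [ 0.0601 -0.0352  0.0276]
261 383 [ 0.0607 -0.0376  0.029 ]
262 383 [ 0.0591 -0.0402  0.0246]
```

View pics/top2c.png

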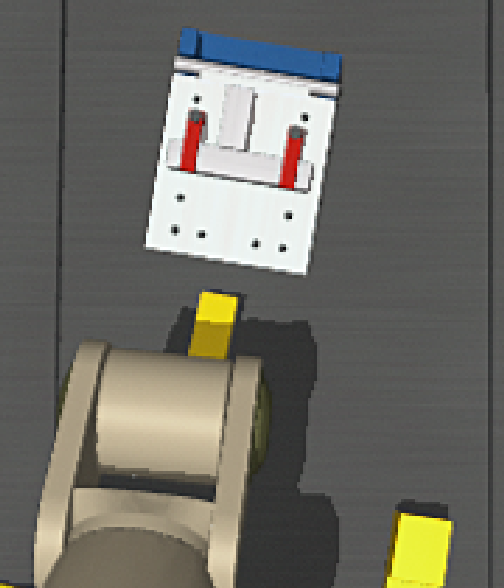

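The wedge's thin end (crop 219,294) points straight at the middle of the free edge, whose corners are at (145,248) and (305,274) in the crop. Now I'll lower it and push.

Emit:
{"api": "apply_moves", "payload": {
  "series": [
    [0,0,25,0,0,0,0.2],
    [0,0,15,0,0,0,0.2],
    [0,0,8.5,0,0,0,0.2],
    [0,0,0,0,0,0,0.2],
    [-10,0,0,0,0,0,0.2],
    [-10,0,0,0,0,0,0.2],
    [-10,0,0,0,0,0,0.2],
    [-10,0,0,0,0,0,0.2],
    [-10,0,0,0,0,0,0.2],
    [-10,0,0,0,0,0,0.2],
    [0,0,0,0,0,0,0.2]
  ]
}}

```text
time_s: 6.18
position: [0.559, 0.0591, 0.0074]
tool_rot: [[-0.986, 0.166, -0.0], [0.166, 0.986, 0.0], [0.0, 0.0, -1.0]]
ft_force: [1.9, 0.3, -5.3]
grip_width: 0.0314
gripper_force: 50.5
```

Run:
```python
from h import *
d=grab("side");cv2.imwrite("pics/s2.png",cv2.resize(d["frame"][90:290,200:460,::-1],None,fx=2.8,fy=2.8))
```

```text
(no output)
```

View pics/s2.png

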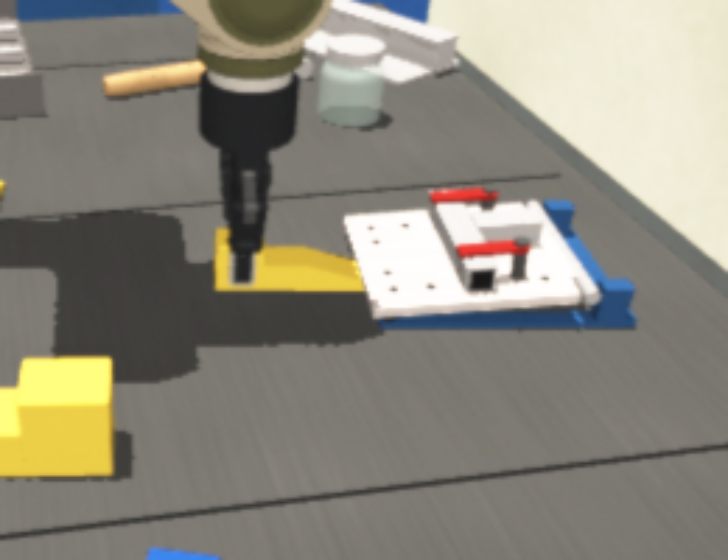

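The wedge tip (crop 365,285) has gone under the middle of the leaf's free edge, and the forces are small. 64 mm are left to push.

Emit:
{"api": "apply_moves", "payload": {
  "series": [
    [-8,0,0,0,0,0,0.2],
    [-8,0,0,0,0,0,0.2],
    [-8,0,0,0,0,0,0.2],
    [-8,0,0,0,0,0,0.2],
    [-8,0,0,0,0,0,0.2],
    [-8,0,0,0,0,0,0.2],
    [-8,0,0,0,0,0,0.2],
    [-8,0,0,0,0,0,0.2],
    [0,0,0,0,0,0,0.2],
    [0,0,0,0,0,0,0.2]
  ]
}}

```text
time_s: 7.48
position: [0.6223, 0.0484, 0.008]
tool_rot: [[-0.986, 0.166, 0.002], [0.166, 0.986, -0.0], [-0.002, 0.0, -1.0]]
ft_force: [2.1, -0.9, -6.5]
grip_width: 0.0314
gripper_force: 50.5
```

Run:
```python
from h import *
d=grab("side");cv2.imwrite("pics/s3.png",cv2.resize(d["frame"][90:290,200:460,::-1],None,fx=2.8,fy=2.8))
```

```text
(no output)
```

View pics/s3.png

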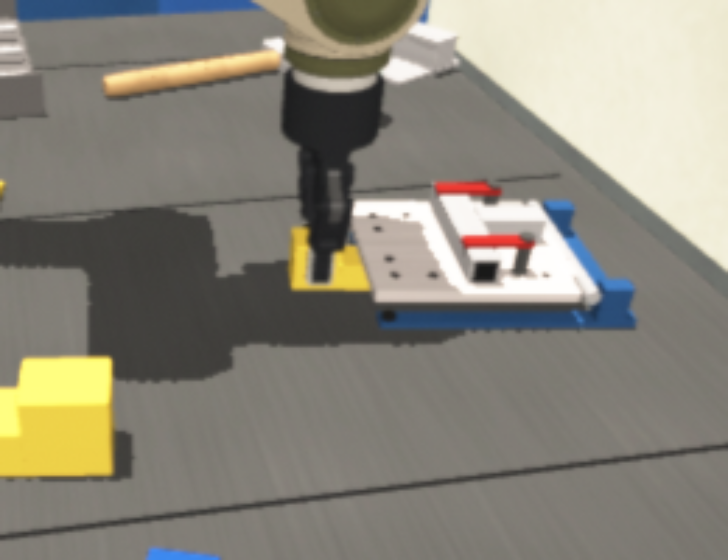

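The leaf is now level, with the wedge's flat top under its edge and the block just in front (crop 320,265). Next I release and rise.

Emit:
{"api": "apply_moves", "payload": {
  "series": [
    [0,0,0,0,0,0,0.6],
    [0,0,0,0,0,0,0.6],
    [0,0,0,0,0,0,0.6],
    [0,0,0,0,0,0,0.6],
    [0,0,-15,0,0,0,0.6],
    [0,0,-25,0,0,0,0.6],
    [0,0,-35,0,0,0,0.6],
    [20,0,-35,0,0,0,0.6],
    [40,0,-30,0,0,0,0.6],
    [50,0,0,0,0,0,0.6],
    [50,0,0,0,0,0,0.6],
    [0,0,0,0,0,0,0.6]
  ]
}}

```text
time_s: 9.02
position: [0.4613, 0.0759, 0.149]
tool_rot: [[-0.986, 0.165, -0.0], [0.165, 0.986, 0.0], [0.0, 0.0, -1.0]]
ft_force: [1.0, -0.4, 0.4]
grip_width: 0.0515
gripper_force: 0.0
```

Run:
```python
from h import *
d=grab("side");cv2.imwrite("pics/s4.png",cv2.resize(d["frame"][90:290,200:460,::-1],None,fx=2.8,fy=2.8))
d=grab("top");P=cloud(d);f=d["frame"].astype(int)
r,g,b=f[...,0],f[...,1],f[...,2]
w=(f.min(-1)>170)&(P[...,2]>.02)&(P[...,2]<.042)&(P[...,0]>.64)&(P[...,0]<.82)&(abs(P[...,1]-.03)<.1)
Q=P[w];A=np.c_[Q[:,:2],np.ones(len(Q))];k=np.linalg.lstsq(A,Q[:,2],rcond=None)[0];k_ok=abs(A@k-Q[:,2])<.004
print(len(Q),np.linalg.lstsq(A[k_ok],Q[k_ok,2],rcond=None)[0],cv2.minAreaRect(Q[:,:2].astype(np.float32)*1000))
y=(r>110)&(g>100)&(b<90)&(P[...,2]>.034)&(P[...,2]<.05)&(abs(P[...,0]-.62)<.06)&(abs(P[...,1]-.05)<.06)
B=P[y];print(len(B),B.mean(0) if len(B) else 0,cv2.minAreaRect(B[:,:2].astype(np.float32)*1000) if len(B) else 0)
```

```text
2585 [-0.00010149  0.00099082  0.03579586] ((742.216552734375, 31.80394744873047), (148.93612670898438, 172.69175720214844), 80.73051452636719)
208 [0.62032731 0.04928792 0.04360646] ((620.9221801757812, 49.51060485839844), (31.903701782226562, 40.2253303527832), 80.58770751953125)
```

View pics/s4.png

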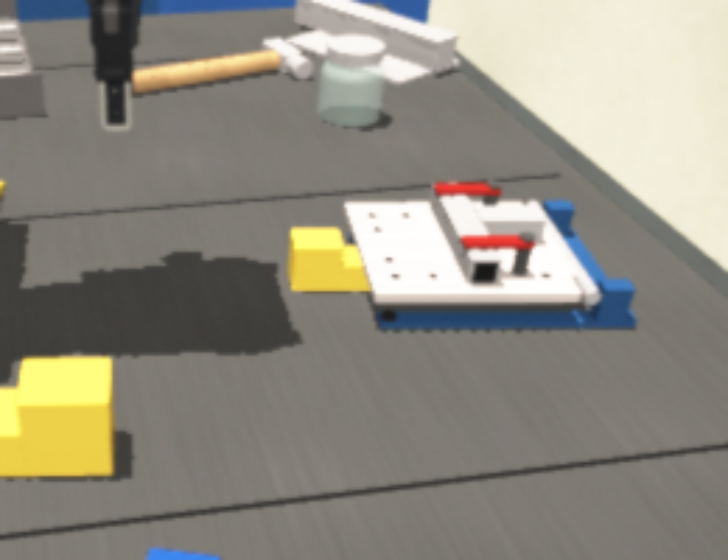

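The leaf's fitted slope is under 0.001, and the wedge block sits about 37 mm in front of the edge, square and centred. The gripper is clear, so I'm handing in.

```bash
python3 -c "
from rig import env
print(env.close_job())"
```

```text
the job is handed in; nothing more can be done
None
```

The yellow wedge is under the middle of the leaf's free edge with the leaf level, the arm is clear, and the job was handed in at about 9 s; the hand-in call returned no verdict.

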